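# Dock the medicine box and hold the key turned

## Task

Slide the loose medicine box along its tray until it is flush against the lock housing. Then take the square-headed key out of the wooden stand, work it down past the sticky pins all the way into the lock, turn it a quarter turn clockwise (seen from above) to its stop so that the bolt goes into the box, and finish still gripping the key there, because the lock springs back if it is let go. Leave the round-headed key and the other things where they are.

Things in the scene. Friction and masses are not known exactly. Their poses are not given: they have to be found in the camera images.
- lock_dock: Fixed dock: grey lock housing 76 (x) by 64 (y) mm, top 60 mm above the surface, on a 4 mm thick tray 84 mm wide. Origin: on the work surface under the lock axis, the housing's centre. +y runs from housing to box. Tray y -35 to 215 mm, open at +y; from y = 39 mm on it has lips at x = -36 and 36 mm, 68 mm clear between, tops at 16 mm. A steel ring 54 mm across, 2 mm high, rims the brass lock face.
- dock_face (a point): Centre of the bolt opening in the housing's face towards the box, at y = 32 mm and z = 35 mm of the dock; axes as the dock's. The box has to touch this face.
- medicine_box: Loose closed white steel box 64 mm (x) by 100 mm (y) by 60 mm high, about 0.45 kg, sitting on the tray between the lips with a gap of 20 to 55 mm to the housing. It slides along the tray when pushed (a few newtons; push at about mid height). Origin: centre of its underside (4 mm above the work surface); z up, its -y side faces the housing.
- box_face (a point): Centre of the box's side that faces the housing (y = -50 mm, 31 mm above the box's underside), in the middle of the strike opening (24 mm wide, 18 mm high) for the bolt. When flush it lies on the housing's face.
- box_end (a point): Centre of the box's far end (y = +50 mm, 31 mm above its underside), the face to push on.
- key_stand: Fixed wooden block 106 mm (x) by 36 mm (y) by 30 mm high with two upright slots at x = -24 and +24 mm, 26 mm deep, holding the two keys upright. Origin: centre of its underside; z up. (Over the back of the cooktop, from about x = 0.54 m on (its handle) hangs a microwave, its underside 0.41 m up: keep the arm in front of it when crossing from side to side.)
- square_key: The right key, steel, 50 g: square head 30 mm wide (x), 8 mm thick (y), 36 to 70 mm above the tip; below it a flat blade 18 mm wide (x), 5 mm thick (y), with a wedge tip. Origin: the blade's tip; z up to the head. Stands upright in either slot of the stand, tip 4 mm above the work surface; to clear the stand lift it straight up 40 mm or more. Fits the lock either way round.
- round_key: Another key, to be left in the stand: as the square key but with a round head 34 mm across, 8 mm thick. Origin: the tip of the blade; z up.
- keyway (a point): Centre of the keyway's mouth in the brass face, 62 mm above the surface. Turns with the plug: x along the slot (at rest parallel to the dock's x), z up. Slot 20 by 7 mm, 30 mm deep, mouth bevelled 3 mm. Fully in, the key's tip is 30 mm below this point, its head 6 mm above the face. Sprung sticky pins 11 and 20 mm down resist the blade: push 5 to 20 N, small turns to and fro help.
- plug (a joint): Angle of the lock's plug, rad: 0 at rest, grows clockwise seen from above, stop at 1.571 (a quarter turn). A spring turns it back (about 0.02 N m at rest, 0.15 N m at the stop). The key has about 0.1 rad of play in the slot.
- bolt (a joint): How far the bolt stands out of the housing towards the box, m: 0 withdrawn, 0.014 with the plug at its stop. The bolt is 12 mm wide and 8 mm high and is driven by the plug.
- soup_spoon: Bystander: loose steel spoon about 191 mm long and 13 mm high, lying flat between the stand and the dock. Origin at its middle, on the surface.
- spice_jar: Bystander: spice jar 46 mm across, 106 mm high, behind. Origin under its middle.
- glass: Bystander: clear tumbler 81 mm across, 93 mm high, behind. Origin under its middle.
- small_bowl: Bystander: pale bowl 120 mm across, 59 mm high, behind on the right. Origin under its middle.
- mill: Bystander: dark wooden pepper mill 58 mm across, 170 mm high, behind on the left. Origin under its middle.

How it is judged:
On the way, in this order (a step that is already met when the one before it is completed fails the run):
1. the medicine box is flush against the lock housing (y of box_face in the frame of dock_face below 0.003 m and angle between the y axis of medicine_box and the y axis of lock_dock, either way round below 0.06 rad), for 0.2 s.
2. the square key is fully in the lock, not yet turned, and the box is still flush (all of step 1 and z of square_key in the frame of keyway below -0.026 m and horizontal distance between square_key and keyway below 0.004 m and angle between square_key's own z axis and vertical below 0.12 rad and value of joint plug below 0.35 rad), for 0.1 s.
At the end, for the whole second after the job is handed in: Box flush: gap under 3 mm, square within 0.06 rad. Square key tip over 26 mm below the keyway mouth, within 4 mm of its axis, key upright within 0.12 rad. Plug over 1.40 rad clockwise and at rest, bolt out over 11 mm. Fingers grip the key with over 2 N (all of step 1 and z of square_key in the frame of keyway below -0.026 m and horizontal distance between square_key and keyway below 0.004 m and angle between square_key's own z axis and vertical below 0.12 rad and value of joint plug above 1.4 rad and value of joint bolt above 0.011 m and velocity of joint plug below 0.1 rad/s and contact force between the fingers and square_key above 2 N); the arm keeps its last pose, push and grip.
It fails at once if the round key is taken out or displaced by more than 15 mm (distance of round_key from where it was at the start of the episode above 0.015 m).
It fails at once if a bystander is displaced by more than 30 mm (distance of any of soup_spoon, spice_jar, glass, small_bowl, mill from where it was at the start of the episode above 0.03 m).
It also fails if it takes over 72 s, if anything falls off the work surface, if the arm or the gripper's body presses on something with over 40 N, if the wrist force passes 120 N, or if a joint passes its speed limit or range.

## Robot

A 6-joint arm with a two-finger parallel gripper is mounted at the origin on a cart in front of the work surface, level with it; the furniture and walls round the work are solid. World frame = base frame: x ahead of the robot, y to its left, z up, the work surface at z = 0. Lengths are in m, angles in rad, forces in N, time in s.
With the tool pointing down it reaches from about 0.375 to 0.825 m from the base axis. Payload 5.5 kg.
Tool frame: the origin (TCP) lies at the very end of the fingers, on their centre line; the grasp point (between the pads) lies 19 mm behind it (ctrl.pinch_z is the distance from the TCP to the grasp point, in m); z points along the fingers, y is the line along which they close (so a half turn about z gives the same grasp; the last joint's range is limited). The gripper opens to 85 mm and grips with 20 to 120 N. Pads are 22 mm wide; open, the fingers measure 114 mm over their backs; the gripper's body (76 mm by 85 mm) begins 54 mm behind the grasp point. The pads swing forward as they close: fully open they stand 13 mm farther back than shut.
Start: joints at [1.159, 0.314, -0.047, 1.21, 0, 1.571], TCP at [0.24, 0.55, 0.231] pointing down, gripper open.
Joint ranges: [-2.67, 2.67], [-0.69, 1.73], [-1.03, 1.25], [-2.08, 2.16], [-1.42, 1.45], [-3.14, 3.14]. Speed limits (rad/s): [2.39, 2.39, 3.01, 3.14, 3.14, 3.14].

## Interface

Orientations are given as a unit quaternion [w, x, y, z].
In Python, from station import status, read_camera, job_done, ctrl gives the robot as it stands.
- The arm moves only by the tool step_arm, never from a script. Its argument "plan" is one flat list of numbers, 7 for each row, row after row: the finger opening in m, from 0 to 0.0854, then the shift along the tool's x, y, z in m, then the turn, a rotation vector about the tool's x, y, z in rad. A call has 1 to 10 rows; each row is the pose to reach, as a shift and turn from the pose commanded when the call began, along the tool's axes at that moment; what a row does not reach only later rows make up. A row lasts 1/12 s, in which the tool goes at most 41.7 mm and 7.16 degrees, less where a joint would pass 70% of its speed; a pose out of reach is approached as far as the arm can. A call with a gripper value outside its range is refused whole. The fingers move at their own pace and stop on an object; "grip_force" is the grip in N (left out, the last holds). Time passes only in rows, so rows that repeat a pose let the fingers close. It gives the time, the measured TCP pose, the force, the opening and the grip force at its end, in the units of the state.
- status.state(): the state, without advancing time (a new reading comes with each control period).
- read_camera(name): name is "scene" or "top" or "wrist"; returns a dict with "color" (480x640x3 uint8, red, green, blue), "intrinsics" (3x3 intrinsics, pixels), "R" (3x3) and "t" (3): a world point X has camera coordinates R X + t; the wrist camera has in their place "T_tool_cam" (4x4, takes a point from camera to tool coordinates, whose origin is the TCP and whose axes are the flange's). Camera axes: x right, y down, z forward; pixel columns grow to the right and rows downward; lengths in m; the calibration is good to about 2 mm. A picture is of the moment at which its call begins: read the wrist's pose just before it. There is no depth.
- job_done(): hands the job in; it is judged then, once.
The state is a dict: "t": time; "qpos": joint angles; "qvel": joint speeds; "joint_efforts": joint torques, N m; "ee_pos": TCP position; "ee_rot": TCP orientation; "contact_force": force on the tool from outside, world axes, zero at the start; "moment": the same for the moment, N m; "opening": opening from 0.0 (shut) to 1.0 (fully open); "gripper_force": force on a finger pad.
Only numpy, scipy, OpenCV 4.12 (cv2) and the standard library are available. Lean on these libraries where they do the work, as an engineer would, in place of code of your own. Each camera call takes 0.05 s, during which the arm holds its last target. There are 200 camera calls.

## Working session

There is one attempt and no reset: what is moved stays moved. The work goes in short steps, Python scripts to look and compute and a tool call to move; the robot and the scene stay as the last step left them, time stands still between calls to the robot, and variables do not carry over. Pictures are saved under pics/ and viewed, at most 10 in all, crops included, and the job is handed in when it is done.

Besides the shell and the picture viewer there is one more tool, called as name(argument=value, ...), one argument or row to a line, values as JSON. step_arm: Moves the arm, as the interface text tells. Its arguments: {"type":"object","properties":{"plan":{"type":"array"},"grip_force":{"type":"number"}},"required":["plan"]}

```bash
ls; mkdir -p pics; python3 - <<'E'
from station import status, read_camera, ctrl
import cv2,json,numpy as np
s=status.state();print({k:np.round(v,3).tolist() for k,v in s.items()}, ctrl.pinch_z)
for n in ("scene","top"):
    d=read_camera(n);cv2.imwrite(f"pics/{n}0.png",d["color"][:,:,::-1]);np.savez(f"pics/{n}0.npz",**d)
    print(n,d["intrinsics"],np.round(-d["R"].T@d["t"],3),np.round(d["R"],3))
d=read_camera("wrist");print(d["intrinsics"],d["T_tool_cam"])
E
```

```text
pics
{'t': 0.0, 'qpos': [1.159, 0.314, -0.048, 1.21, 0.0, 1.571], 'qvel': [-0.001, 0.003, 0.001, -0.001, 0.0, 0.0], 'joint_efforts': [-0.0, -53.96, 33.974, 0.019, -0.0, -0.0], 'ee_pos': [0.24, 0.549, 0.23], 'ee_rot': [-0.0, 0.204, 0.979, -0.001], 'contact_force': [-0.016, -0.283, -0.488], 'moment': [0.026, 0.009, 0.058], 'gripper_force': 0.0, 'opening': 1.001} 0.0187
scene [[607.45181946   0.         316.78933649]
 [  0.         607.45181946 238.42922198]
 [  0.           0.           1.        ]] [ 0.001 -0.469  0.803] [[ 0.603 -0.798 -0.003]
 [-0.585 -0.439 -0.682]
 [ 0.543  0.413 -0.731]]
top [[490.20520794   0.         318.09272114]
 [  0.         490.20520794 238.27050981]
 [  0.           0.           1.        ]] [ 0.318 -0.033  1.071] [[ 0.007 -1.     0.005]
 [-0.975 -0.008 -0.221]
 [ 0.221 -0.003 -0.975]]
[[334.07551082   0.         318.77239764]
 [  0.         334.07551082 239.42753464]
 [  0.           0.           1.        ]] [[-7.94875500e-04 -9.51240775e-01 -3.08448303e-01  7.81692771e-02]
 [ 9.99999576e-01 -6.12668324e-04 -6.87570879e-04  4.02863382e-04]
 [ 4.65068951e-04 -3.08448719e-01  9.51240859e-01 -1.43408573e-01]
 [ 0.00000000e+00  0.00000000e+00  0.00000000e+00  1.00000000e+00]]
```

View pics/top0.png

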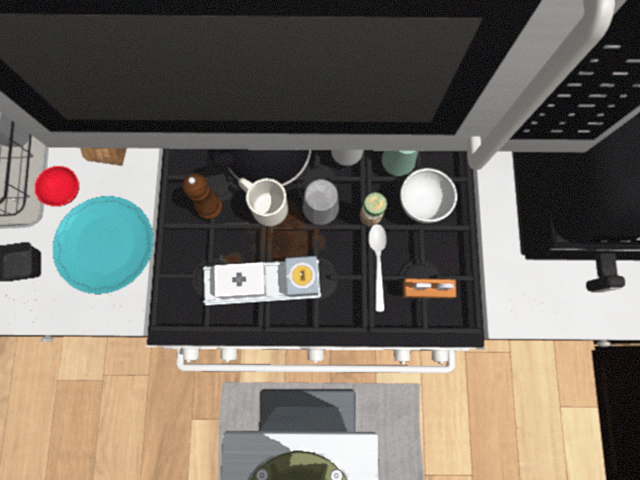

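View pics/scene0.png

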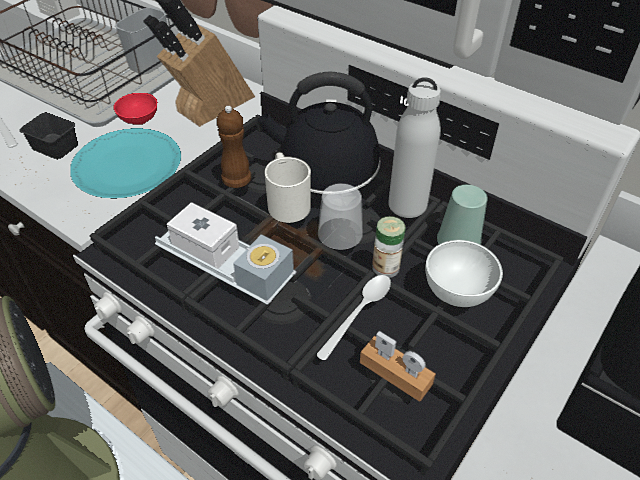

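The top view shows the housing with its brass face near (302,274), the box near (239,280) on the left and the stand near (430,288). In the scene view the square head is the left key (385,345) and the round one is at (413,362).

```bash
cat > h.py <<'E'
import numpy as np,cv2
from scipy.spatial.transform import Rotation as Ro
def cam(d,s=None):
    """camera centre and world<-cam rotation"""
    if 'R' in d: return -d['R'].T@d['t'], d['R'].T
    w=s['ee_rot'];Rt=Ro.from_quat([w[1],w[2],w[3],w[0]]).as_matrix();T=d['T_tool_cam']
    return np.array(s['ee_pos'])+Rt@T[:3,3], Rt@T[:3,:3]
def ray(d,px,z,s=None):
    c,R=cam(d,s);px=np.atleast_2d(px).astype(float)
    v=(R@np.linalg.inv(d['intrinsics'])@np.c_[px,np.ones(len(px))].T).T
    return c+v*((z-c[2])/v[:,2])[:,None]
def proj(d,X,s=None):
    c,R=cam(d,s);p=d['intrinsics']@(R.T@(np.atleast_2d(X)-c).T);return (p[:2]/p[2]).T
def tool(s,v):
    w=s['ee_rot'];return Ro.from_quat([w[1],w[2],w[3],w[0]]).as_matrix().T@np.array(v)
def blobs(m,amin=30):
    c,_=cv2.findContours(m.astype(np.uint8),cv2.RETR_EXTERNAL,cv2.CHAIN_APPROX_NONE)
    return sorted([k for k in c if cv2.contourArea(k)>amin],key=cv2.contourArea,reverse=True)
def rect(P):
    (c,wh,a)=cv2.minAreaRect((np.asarray(P)[:,:2]*1000).astype(np.float32));return np.round(c,1),np.round(wh,1),round(a,1)
E
python3 - <<'E'
from h import *
for n in("top","scene"):
    d=dict(np.load(f"pics/{n}0.npz"));hsv=cv2.cvtColor(d['color'],cv2.COLOR_RGB2HSV);H,S,V=cv2.split(hsv)
    W=(slice(None),slice(None))
    m=np.zeros(H.shape,bool);x0,y0,x1,y1={'top':(190,240,500,320),'scene':(140,190,460,410)}[n];m[y0:y1,x0:x1]=1
    for nm,mask,z in(("brass",(S>100)&(H>15)&(H<30)&(V>120),.062),("stand",(S>120)&(H>3)&(H<16)&(V>110),.03),("white",(S<25)&(V>225),.064)):
        for k in blobs(mask&m)[:2]:
            k=k[:,0];print(n,nm,len(k),k.min(0),k.max(0),rect(ray(d,k,z)))
d=dict(np.load("pics/top0.npz"));c=d['color'][250:310,195:465,::-1];a=cv2.resize(c[:,:135],None,fx=5.9,fy=4.9,interpolation=2)
b=cv2.resize(c[:,200:],None,fx=11,fy=4.9,interpolation=2)[:,:796]
cv2.imwrite("pics/c0.png",np.vstack([a,np.zeros_like(a)+0])[:0+294] if 0 else np.vstack([a[:,:770],b[:,:770]]))
E
```

```text
top brass 52 [293 266] [311 284] (array([467.7,  -3.5]), array([37.7, 37.4]), 0.6)
top stand 236 [405 278] [455 297] (array([ 447.2, -276.1]), array([107.5,  40.1]), 88.9)
top white 356 [205 262] [319 304] (array([454.1,  80. ]), array([ 80.3, 233.8]), 4.3)
top white 185 [483 240] [499 319] (array([ 462.8, -395.6]), array([ 33.7, 166.9]), 86.2)
scene brass 62 [251 246] [275 264] (array([469.5,  -1.7]), array([39.6, 39.2]), 39.8)
scene stand 275 [360 336] [435 400] (array([ 440.4, -277.1]), array([111.8,  51.4]), 88.9)
scene white 138 [167 203] [234 246] (array([458.5, 128. ]), array([63.2, 99.2]), 4.1)
scene white 125 [428 257] [459 294] (array([ 609.4, -256.2]), array([74.8, 48.7]), 28.0)
```

View pics/c0.png

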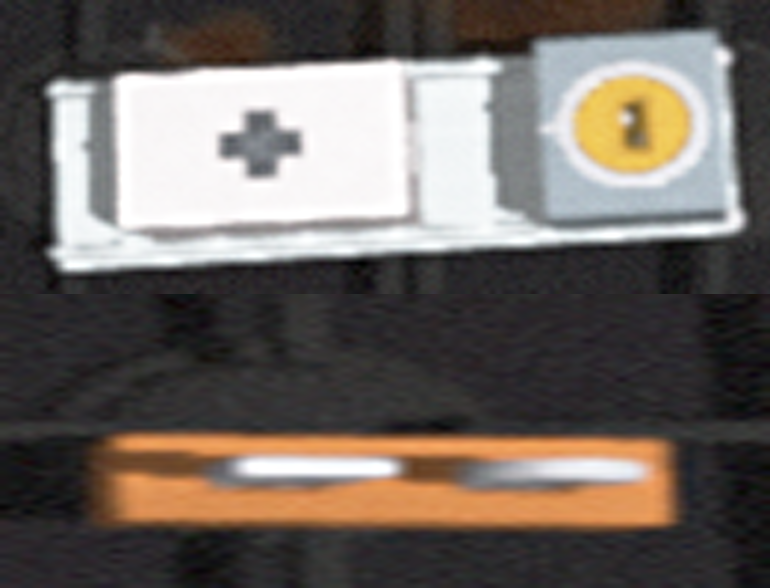

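```bash
cat >> h.py <<'E'
def go(p,yaw_deg):
    """shift+turn (tool axes) from the present pose to TCP p, tool down, tool-y at yaw"""
    from station import status
    s=status.state();w=s['ee_rot'];R=Ro.from_quat([w[1],w[2],w[3],w[0]]).as_matrix()
    a=np.radians(yaw_deg);Y=np.array([np.cos(a),np.sin(a),0]);Z=np.array([0,0,-1.]);G=np.c_[np.cross(Y,Z),Y,Z]
    print('t',round(s['t'],2),'pos',np.round(s['ee_pos'],4),'yaw',round(np.degrees(np.arctan2(R[1,1],R[0,1])),2),'F',np.round(s['contact_force'],1),'M',np.round(s['moment'],2))
    print('shift',np.round(R.T@(np.array(p)-s['ee_pos']),4),'turn',np.round(Ro.from_matrix(R.T@G).as_rotvec(),4))
E
python3 -c "
from h import *
go([.4526,.213,.23],4.2)"
```

```text
t 0.15 pos [0.24   0.5494 0.2306] yaw 66.4 F [ 0.4 -0.   0.7] M [ 0.04 -0.02  0.05]
shift [-0.3295 -0.2232  0.0009] turn [-1.2000e-03  7.0000e-04  1.0856e+00]
```

step_arm(
  plan=[0,-0.33,-0.223,0,0,0,1.086,0,-0.33,-0.223,0,0,0,1.086,0,-0.33,-0.223,0,0,0,1.086,0,-0.33,-0.223,0,0,0,1.086,0,-0.33,-0.223,0,0,0,1.086,0,-0.33,-0.223,0,0,0,1.086,0,-0.33,-0.223,0,0,0,1.086,0,-0.33,-0.223,0,0,0,1.086,0,-0.33,-0.223,0,0,0,1.086,0,-0.33,-0.223,0,0,0,1.086],
)

```text
t: 0.98
ee_pos: [0.4547, 0.21, 0.2312]
ee_rot: [0.001, 0.683, 0.73, -0.0]
contact_force: [0.1, -0.6, 0.0]
opening: -0.004
gripper_force: 0.0
```

```bash
python3 -c "
from h import *
go([.4526,.213,.026],4.2)"
```

```text
t 0.98 pos [0.4547 0.21   0.2312] yaw 3.82 F [ 0.1 -0.6  0. ] M [ 0.01 -0.01 -0.01]
shift [ 0.0034 -0.002   0.2052] turn [ 0.0005  0.0013 -0.0067]
```

step_arm(
  plan=[0,0,0,0.04,0,0,0,0,0,0,0.08,0,0,0,0,0,0,0.12,0,0,0,0,0,0,0.15,0,0,0,0,0,0,0.18,0,0,0,0,0,0,0.204,0,0,0,0,0,0,0.204,0,0,0],
)

```text
t: 1.57
ee_pos: [0.4493, 0.2115, 0.0227]
ee_rot: [-0.002, 0.681, 0.732, -0.004]
contact_force: [-1.2, -0.6, 0.7]
opening: 0.0
gripper_force: 0.0
```

```bash
python3 -c "
from h import *
go([.4526+.0736*.07,.213-.07,.026],4.2)"
```

```text
t 1.57 pos [0.4493 0.2115 0.0227] yaw 4.18 F [-1.2 -0.6  0.7] M [0.01 0.09 0.01]
shift [-0.0689  0.0034 -0.0031] turn [-0.0078  0.003  -0.0004]
```

step_arm(
  plan=[0,-0.01,0.002,-0.003,0,0,0,0,-0.02,0.002,-0.003,0,0,0,0,-0.025,0.002,-0.003,0,0,0,0,-0.03,0.002,-0.003,0,0,0,0,-0.035,0.002,-0.003,0,0,0,0,-0.04,0.002,-0.003,0,0,0,0,-0.045,0.002,-0.003,0,0,0,0,-0.05,0.002,-0.003,0,0,0,0,-0.055,0.002,-0.003,0,0,0,0,-0.06,0.002,-0.003,0,0,0],
)

```text
t: 2.4
ee_pos: [0.4615, 0.155, 0.0322]
ee_rot: [-0.0, 0.681, 0.733, 0.003]
contact_force: [-0.1, 5.8, 5.2]
opening: -0.003
gripper_force: 3.1
```

step_arm(
  plan=[0,-0.003,0,0,0,0,0,0,-0.006,0,0,0,0,0,0,-0.008,0,0,0,0,0,0,-0.008,0,0,0,0,0],
)

```text
t: 2.73
ee_pos: [0.4618, 0.1464, 0.0318]
ee_rot: [0.0, 0.681, 0.732, 0.002]
contact_force: [-0.0, 4.2, 3.5]
opening: 0.003
gripper_force: 2.4
```

step_arm(
  plan=[0,-0.002,-0.002,0,0,0,0,0,-0.004,-0.002,0,0,0,0,0,-0.005,-0.002,0,0,0,0,0,-0.005,-0.002,0,0,0,0],
)

```text
t: 3.07
ee_pos: [0.4599, 0.1413, 0.0313]
ee_rot: [0.0, 0.681, 0.732, 0.002]
contact_force: [0.4, 4.6, 4.8]
opening: -0.0
gripper_force: 2.5
```

step_arm(
  plan=[0,-0.002,0,0,0,0,0,0,-0.003,0,0,0,0,0,0,-0.004,0,0,0,0,0,0,-0.004,0,0,0,0,0],
)

```text
t: 3.4
ee_pos: [0.4599, 0.1413, 0.0314]
ee_rot: [-0.003, 0.68, 0.733, 0.004]
contact_force: [-1.7, 19.0, 2.4]
opening: -0.001
gripper_force: 9.6
```

The box has stopped and the push force is up to 19 N, so it is flush. Next: back off, rise, and take a look.

step_arm(
  plan=[0,0.008,0,0,0,0,0,0,0.03,0,0,0,0,0,0,0.03,0,-0.04,0,0,0,0,0.03,0,-0.08,0,0,0,0,0.03,0,-0.12,0,0,0,0,0.03,0,-0.16,0,0,0,0,0.03,0,-0.17,0,0,0],
)

```text
t: 3.98
ee_pos: [0.4594, 0.1666, 0.2065]
ee_rot: [0.003, 0.681, 0.732, 0.003]
contact_force: [0.7, 0.5, -0.5]
opening: 0.0
gripper_force: 0.0
```

```bash
python3 - <<'E'
from h import *
from station import status,read_camera
d=read_camera("scene");cv2.imwrite("pics/s1.png",cv2.resize(d["color"][190:310,140:300,::-1],None,fx=5,fy=5,interpolation=2))
go([.445,-.252,.2],0)
E
```

```text
t 4.03 pos [0.4596 0.1667 0.2059] yaw 4.16 F [ 0.7 -0.3  1.4] M [ 0.06 -0.02  0.03]
shift [-0.4166 -0.045   0.0054] turn [ 0.0082 -0.0007  0.0726]
```

View pics/s1.png

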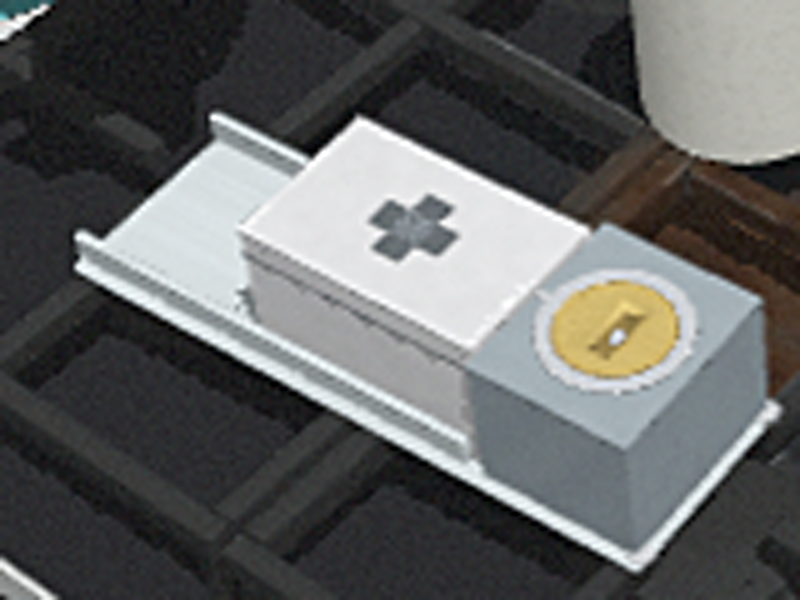

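The box is flush against the housing. I'll stop over the lock on the way to the stand and measure it with the wrist camera.

step_arm(
  plan=[0.06,-0.04,0.005,0,0,0,0,0.06,-0.08,0.01,0,0,0,0,0.06,-0.12,0.015,0,0,0,0,0.06,-0.15,0.02,0,0,0,0,0.06,-0.17,0.02,0,0,0,0,0.06,-0.17,0.02,0,0,0,0,0.06,-0.17,0.02,0,0,0,0,0.06,-0.17,0.02,0,0,0,0],
)

```text
t: 4.7
ee_pos: [0.4883, -0.0015, 0.1995]
ee_rot: [-0.001, 0.681, 0.732, -0.001]
contact_force: [0.8, -0.0, 0.3]
opening: 0.702
gripper_force: 0.0
```

```bash
python3 - <<'E'
from h import *
from station import status,read_camera
s=status.state();d=read_camera("wrist");cv2.imwrite("pics/w1.png",d["color"][:,:,::-1]);np.savez("pics/w1.npz",**d)
H,S,V=cv2.split(cv2.cvtColor(d['color'],cv2.COLOR_RGB2HSV))
for k in blobs((S>100)&(H>15)&(H<30)&(V>120),200)[:3]:
    k=k[:,0];print(k.min(0),k.max(0),rect(ray(d,k,.062,s)),cv2.fitEllipse((ray(d,k,.062,s)[:,:2]*1e3).astype(np.float32)))
go([.445,-.252,.2],0)
E
```

```text
[274 202] [320 247] (array([469.8,  -1.8]), array([40.2, 40.7]), 4.2) ((469.9781188964844, -1.6313972473144531), (40.381160736083984, 40.71417236328125), 2.0147359371185303)
t 4.75 pos [ 0.4884 -0.001   0.1997] yaw 4.22 F [ 0.6 -0.4 -0.8] M [-0.02 -0.    0.01]
shift [-0.2471 -0.0618 -0.0003] turn [-0.0013  0.0001  0.0736]
```

View pics/w1.png

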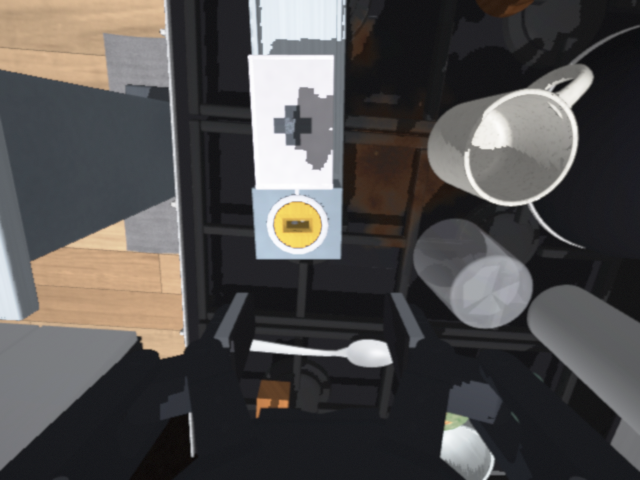

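step_arm(
  plan=[0.06,-0.04,-0.02,0,0,0,0.07,0.06,-0.08,-0.04,0,0,0,0.07,0.06,-0.12,-0.058,0,0,0,0.07,0.06,-0.16,-0.058,0,0,0,0.07,0.06,-0.2,-0.058,0,0,0,0.07,0.06,-0.23,-0.058,0,0,0,0.07,0.06,-0.247,-0.058,0,0,0,0.07,0.06,-0.247,-0.058,0,0,0,0.07,0.06,-0.247,-0.058,0,0,0,0.07,0.06,-0.247,-0.058,0,0,0,0.07],
)

```text
t: 5.58
ee_pos: [0.4491, -0.2506, 0.1999]
ee_rot: [-0.001, 0.705, 0.709, 0.0]
contact_force: [0.7, 0.2, 0.4]
opening: 0.701
gripper_force: 0.0
```

```bash
python3 - <<'E'
from h import *
from station import status,read_camera
s=status.state();d=read_camera("wrist");cv2.imwrite("pics/w2.png",d["color"][100:400,170:470,::-1].repeat(2,0).repeat(2,1));np.savez("pics/w2.npz",**d)
H,S,V=cv2.split(cv2.cvtColor(d['color'],cv2.COLOR_RGB2HSV))
for k in blobs((S>120)&(H>3)&(H<16)&(V>110),100)[:3]:
    k=k[:,0];print('stand',k.min(0),k.max(0),rect(ray(d,k,.03,s)))
m=np.zeros(H.shape,bool);m[150:330,240:400]=1
for k in blobs((S<40)&(V>110)&m,30)[:5]:
    k=k[:,0];print('grey',k.min(0),k.max(0),rect(ray(d,k,.074,s)))
go([.448,-.2525,.2],0)
E
```

```text
stand [300 187] [339 291] (array([ 450. , -275.2]), array([108.2,  37.1]), 89.2)
grey [254 324] [383 329] (array([ 450. , -343.6]), array([119.8,   5.3]), 0.3)
grey [310 206] [320 246] (array([ 446.8, -247.4]), array([34.8,  8.4]), 89.8)
grey [309 255] [319 294] (array([ 445.9, -291.5]), array([37.4,  8.7]), 87.3)
grey [394 294] [399 308] (array([ 520.2, -316.9]), array([ 4.5, 14.5]), 4.4)
t 5.63 pos [ 0.4492 -0.2504  0.2001] yaw 0.29 F [ 0.2 -0.5 -0.8] M [-0.    0.01  0.01]
shift [-0.0021 -0.0012  0.0001] turn [-0.0007 -0.0007  0.0051]
```

View pics/w2.png

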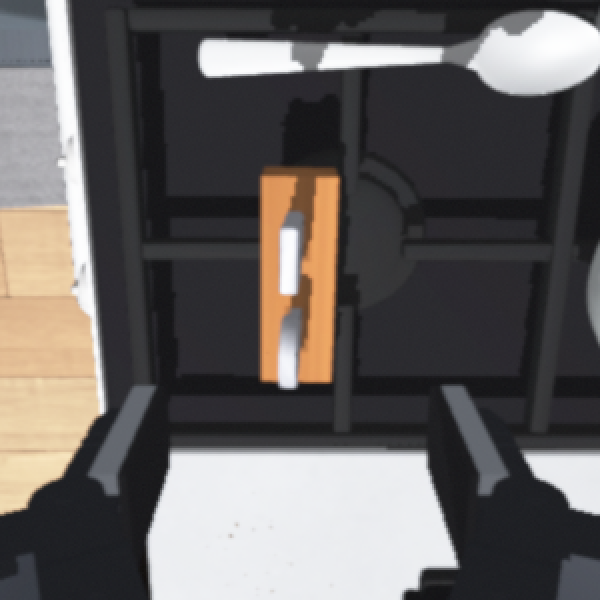

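The square key is the upper one at crop (290,260) and the fingers are centred on it. Next: descend and grip.

step_arm(
  plan=[0.05,0,-0.001,0.04,0,0,0.01,0.05,0,-0.001,0.075,0,0,0.01,0.05,0,-0.001,0.105,0,0,0.01,0.05,0,-0.001,0.13,0,0,0.01,0.05,0,-0.001,0.15,0,0,0.01,0.05,0,-0.001,0.16,0,0,0.01,0.05,0,-0.001,0.16,0,0,0.01,0.05,0,-0.001,0.16,0,0,0.01],
)

```text
t: 6.3
ee_pos: [0.4484, -0.2513, 0.0407]
ee_rot: [-0.0, 0.709, 0.705, -0.0]
contact_force: [0.7, 0.1, -0.2]
opening: 0.586
gripper_force: 0.0
```

step_arm(
  plan=[0.02,0,0,0,0,0,0,0.014,0,0,0,0,0,0,0.01,0,0,0,0,0,0,0.004,0,0,0,0,0,0,0,0,0,0,0,0,0,0,0,0,0,0,0,0,0,0,0,0,0,0,0,0,0,0,0,0,0,0],
  grip_force=40,
)

```text
t: 6.97
ee_pos: [0.449, -0.2527, 0.0412]
ee_rot: [0.001, 0.71, 0.705, 0.0]
contact_force: [0.0, -0.2, 5.8]
opening: 0.085
gripper_force: 43.6
```

step_arm(
  plan=[0,0,0,-0.01,0,0,0,0,0,0,-0.025,0,0,0,0,0,0,-0.04,0,0,0,0,0,0,-0.06,0,0,0,0,0,0,-0.09,0,0,0,0,0,0,-0.12,0,0,0,0,0,0,-0.12,0,0,0,0,0,0,-0.12,0,0,0],
  grip_force=80,
)

```text
t: 7.63
ee_pos: [0.4495, -0.2529, 0.1626]
ee_rot: [0.002, 0.71, 0.705, 0.001]
contact_force: [0.7, 0.1, -0.8]
opening: 0.085
gripper_force: 78.8
```

```bash
python3 -c "
from h import *
go([.4699,-.0017,.16],94.2)"
```

```text
t 7.63 pos [ 0.4495 -0.2529  0.1626] yaw -0.41 F [ 0.7  0.1 -0.8] M [0.01 0.04 0.01]
shift [0.2514 0.0186 0.0021] turn [ 1.0000e-03  4.4000e-03 -1.6512e+00]
```

step_arm(
  plan=[0,0.03,0.002,0,0,0,-0.12,0,0.06,0.005,0,0,0,-0.24,0,0.09,0.008,0,0,0,-0.36,0,0.12,0.01,0,0,0,-0.48,0,0.15,0.012,0,0,0,-0.6,0,0.18,0.014,0,0,0,-0.72,0,0.21,0.016,0,0,0,-0.84,0,0.23,0.018,0,0,0,-0.96,0,0.245,0.018,0,0,0,-1.08,0,0.251,0.018,0,0,0,-1.2],
)

```text
t: 8.47
ee_pos: [0.4667, 0.0007, 0.159]
ee_rot: [-0.001, 0.184, 0.983, 0.0]
contact_force: [0.1, 0.2, -0.3]
opening: 0.08
gripper_force: 78.7
```

step_arm(
  plan=[0,0,0,0,0,0,-0.12,0,0,0,0,0,0,-0.24,0,0,0,0,0,0,-0.36,0,0,0,0,0,0,-0.45,0,0,0,0,0,0,-0.45,0,0,0,0,0,0,-0.45,0,0,0,0,0,0,-0.45],
)

```text
t: 9.05
ee_pos: [0.4674, -0.0013, 0.1597]
ee_rot: [-0.001, -0.035, 0.999, 0.0]
contact_force: [-0.0, -0.6, -0.9]
opening: 0.08
gripper_force: 78.7
```

```bash
python3 - <<'E'
from h import *
from station import status,read_camera
go([.4699,-.0017,.12],94.2)
s=status.state();d=read_camera("wrist");cv2.imwrite("pics/w3.png",d["color"][100:400,170:470,::-1].repeat(2,0).repeat(2,1));np.savez("pics/w3.npz",**d)
H,S,V=cv2.split(cv2.cvtColor(d['color'],cv2.COLOR_RGB2HSV))
for k in blobs((S>100)&(H>15)&(H<30)&(V>120),100)[:3]:
    k=k[:,0];print(k.min(0),k.max(0),rect(ray(d,k,.062,s)))
tz=np.array(s['ee_pos']);print('tip proj',proj(d,[tz-[0,0,.036],tz],s),'lock',proj(d,[[.4699,-.0017,.062]],s))
E
```

```text
t 9.05 pos [ 0.4674 -0.0013  0.1597] yaw 94.0 F [-0.  -0.6 -0.9] M [-0.01 -0.03  0.02]
shift [-0.0025 -0.0005  0.0397] turn [ 0.0001 -0.0013 -0.0035]
[292 217] [345 267] (array([469.9,  -1.6]), array([40.1, 40.5]), 4.0)
tip proj [[319.12062913 272.06851726]
 [319.17423021 302.04101141]] lock [[318.36049759 242.6519256 ]]
```

View pics/w3.png

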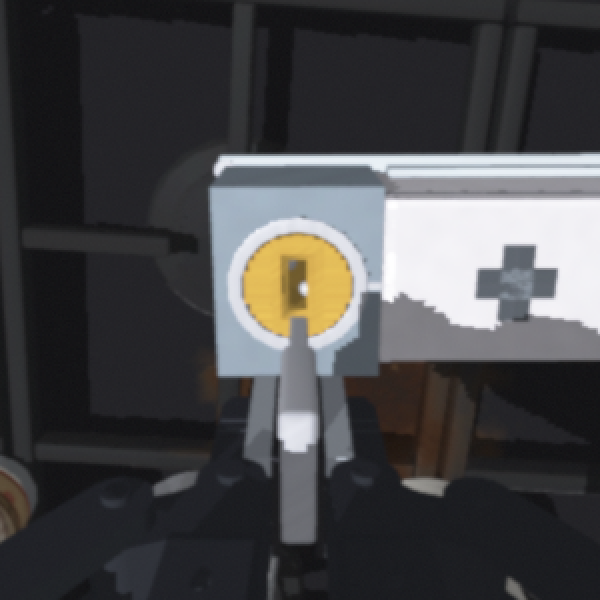

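The key hangs centred in the fingers. Its blade tip is at crop (299,318) and the slot at (295,286). I'll work out the offset of the key along its width.

```bash
python3 - <<'E'
from h import *
d=dict(np.load("pics/w3.npz"));T=d['T_tool_cam'];K=d['intrinsics']
R=T[:3,:3].T;t=-R@T[:3,3]
def pr(x,z): p=K@(R@np.array([x,0,z])+t);return np.round(p[:2]/p[2],1)
for dx in(-.002,0,.002): print(dx,'tip near edge',pr(.009+dx,.036),'head top near',pr(.015+dx,-.034),'head top far',pr(-.015+dx,-.034),'head bottom near',pr(.015+dx,0))
g=cv2.cvtColor(d['color'],cv2.COLOR_RGB2GRAY);print(g[252:266,316:323]);print(g[298:322,318],g[360:380,318])
E
```

```text
-0.002 tip near edge [319.1 260.8] head top near [319.2 315.3] head top far [319.3 381.5] head bottom near [319.2 277.2]
0 tip near edge [319.1 257.6] head top near [319.2 310.5] head top far [319.3 377.4] head bottom near [319.2 273.3]
0.002 tip near edge [319.1 254.3] head top near [319.2 305.7] head top far [319.3 373.2] head bottom near [319.2 269.4]
[[101  97 100 104 105 106 117]
 [109 109 110 111 112 111 120]
 [125 127 130 134 138 142 148]
 [147 154 161 167 173 178 181]
 [163 169 176 180 183 184 185]
 [166 169 173 175 176 176 178]
 [153 151 151 152 151 153 159]
 [137 132 130 129 129 130 133]
 [135 127 124 123 122 123 125]
 [134 127 123 123 123 122 124]
 [134 127 123 123 123 122 123]
 [134 126 124 123 123 122 122]
 [132 126 124 123 123 123 123]
 [133 126 123 124 123 123 122]]
[129 129 129 129 130 130 134 152 176 197 210 217 221 225 229 231 230 230
 228 227 227 227 227 226] [108 108 109 110 109 109 110 110 111 109 102  79  42  22  22  24  23  26
  25  27]
```

step_arm(
  plan=[0,-0.003,-0.0005,0.02,0,0,-0.003,0,-0.003,-0.0005,0.04,0,0,-0.003,0,-0.003,-0.0005,0.05,0,0,-0.003,0,-0.003,-0.0005,0.055,0,0,-0.003,0,-0.003,-0.0005,0.055,0,0,-0.003,0,-0.003,-0.0005,0.055,0,0,-0.003],
)

```text
t: 9.6
ee_pos: [0.4711, -0.0016, 0.1056]
ee_rot: [-0.0, -0.037, 0.999, -0.0]
contact_force: [0.5, 0.2, 0.3]
opening: 0.08
gripper_force: 78.7
```

```bash
python3 -c "
from h import *
go([.4704,-.0017,.09],94.2)"
```

```text
t 9.6 pos [ 0.4711 -0.0016  0.1056] yaw 94.28 F [0.5 0.2 0.3] M [-0.01 -0.01  0.02]
shift [ 0.0007 -0.      0.0156] turn [-0.     -0.0001  0.0015]
```

step_arm(
  plan=[0,0,0,0.003,0,0,0,0,0,0,0.006,0,0,0,0,0,0,0.009,0,0,0,0,0,0,0.012,0,0,0,0,0,0,0.014,0,0,0,0,0,0,0.014,0,0,0],
)

```text
t: 10.1
ee_pos: [0.4707, -0.0015, 0.0908]
ee_rot: [-0.0, -0.038, 0.999, 0.0]
contact_force: [-0.4, -0.5, -0.3]
opening: 0.082
gripper_force: 78.7
```

The tip is 8 mm into the slot with no resistance. Next are the pins, using a gentle push and small turns to and fro.

step_arm(
  plan=[0,0,0,0.002,0,0,0.04,0,0,0,0.004,0,0,-0.04,0,0,0,0.006,0,0,0.04,0,0,0,0.007,0,0,-0.04,0,0,0,0.008,0,0,0.04,0,0,0,0.009,0,0,-0.04,0,0,0,0.01,0,0,0.04,0,0,0,0.01,0,0,0],
)

```text
t: 10.77
ee_pos: [0.4714, -0.002, 0.0814]
ee_rot: [0.0, -0.036, 0.999, -0.001]
contact_force: [0.5, -1.9, -1.4]
opening: 0.083
gripper_force: 78.8
```

step_arm(
  plan=[0,0,0,0.002,0,0,0.04,0,0,0,0.003,0,0,-0.04,0,0,0,0.005,0,0,0.04,0,0,0,0.006,0,0,-0.04,0,0,0,0.008,0,0,0.04,0,0,0,0.009,0,0,-0.04,0,0,0,0.01,0,0,0.04,0,0,0,0.01,0,0,0],
)

```text
t: 11.43
ee_pos: [0.4714, -0.0015, 0.0714]
ee_rot: [0.0, -0.036, 0.999, 0.0]
contact_force: [1.4, 1.9, -2.5]
opening: 0.082
gripper_force: 78.6
```

step_arm(
  plan=[0,0,0,0.001,0,0,0.03,0,0,0,0.002,0,0,-0.03,0,0,0,0.003,0,0,0.03,0,0,0,0.003,0,0,0,0,0,0,0.003,0,0,0],
)

```text
t: 11.85
ee_pos: [0.4717, -0.0015, 0.0692]
ee_rot: [0.001, -0.038, 0.999, 0.0]
contact_force: [-1.4, 0.0, 7.0]
opening: 0.077
gripper_force: 80.0
```

step_arm(
  plan=[0,0,0,0.001,0,0,0.02,0,0,0,0.001,0,0,-0.02,0,0,0,0.001,0,0,0,0,0,0,0.001,0,0,0],
)

```text
t: 12.18
ee_pos: [0.4719, -0.0015, 0.0688]
ee_rot: [0.001, -0.037, 0.999, 0.0]
contact_force: [-3.0, -0.6, 13.5]
opening: 0.08
gripper_force: 81.0
```

```bash
python3 - <<'E'
from h import *
from station import status,read_camera
go([.4704,-.0017,.068],94.2)
d=read_camera("scene");cv2.imwrite("pics/s2.png",cv2.resize(d["color"][190:290,200:310,::-1],None,fx=6,fy=6,interpolation=2))
E
```

```text
t 12.18 pos [ 0.4719 -0.0015  0.0688] yaw 94.27 F [-3.  -0.6 13.5] M [ 0.08  0.89 -0.  ]
shift [ 0.0015 -0.0001  0.0008] turn [0.0001 0.0018 0.0012]
```

View pics/s2.png

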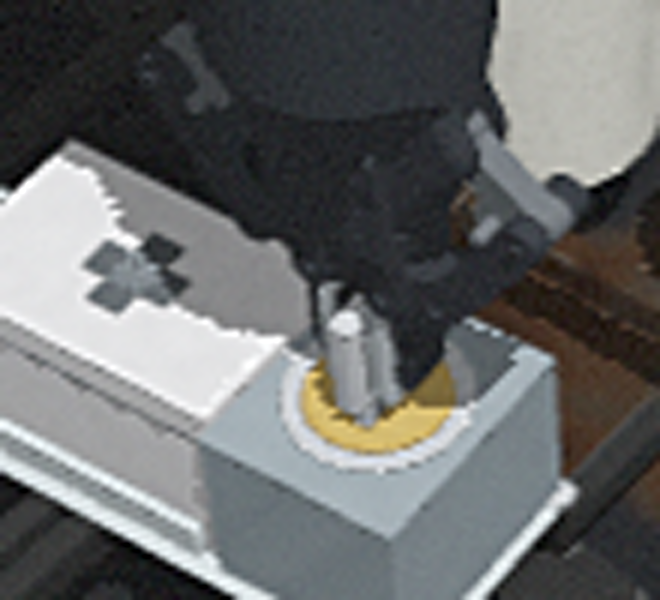

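The key is fully in: it bottomed at 13 N with the head about 6 mm above the face. Next: the quarter turn.

step_arm(
  plan=[0,0.0001,-0.0001,0,0,0,0.1,0,0.0001,-0.0002,0,0,0,0.2,0,0.0001,-0.0003,0,0,0,0.3,0,0.0002,-0.0004,0,0,0,0.4,0,0.0002,-0.0005,0,0,0,0.5,0,0.0002,-0.0006,0,0,0,0.6,0,0.0003,-0.0006,0,0,0,0.7,0,0.0003,-0.0007,0,0,0,0.8,0,0.0004,-0.0008,0,0,0,0.9,0,0.0005,-0.0008,0,0,0,1.0],
)

```text
t: 13.07
ee_pos: [0.471, -0.0032, 0.0688]
ee_rot: [0.001, 0.448, 0.894, -0.001]
contact_force: [-5.0, -4.0, 16.4]
opening: 0.083
gripper_force: 81.3
```

step_arm(
  plan=[0,0,-0.0001,0,0,0,0.1,0,0,-0.0002,0,0,0,0.2,0,0,-0.0003,0,0,0,0.3,0,0,-0.0004,0,0,0,0.4,0,0,-0.0005,0,0,0,0.5,0,0,-0.0005,0,0,0,0.58,0,0,-0.0005,0,0,0,0.64,0,0,-0.0005,0,0,0,0.64,0,0,-0.0005,0,0,0,0.64],
)

```text
t: 13.82
ee_pos: [0.4696, -0.0037, 0.0688]
ee_rot: [0.001, 0.705, 0.709, -0.001]
contact_force: [-8.7, -4.0, 19.0]
opening: 0.078
gripper_force: 81.8
```

```bash
python3 - <<'E'
from h import *
from station import status
go([.4699,-.0017,.068],4.2)
print(np.round(status.state()['qpos'],3))
E
```

```text
t 13.82 pos [ 0.4696 -0.0037  0.0688] yaw 0.32 F [-8.7 -4.  19. ] M [-0.8   1.82  0.15]
shift [0.002  0.0003 0.0008] turn [-0.0006  0.0025 -0.0677]
[-0.006  0.206 -0.588  0.777 -0.002  1.559]
```

step_arm(
  plan=[0,0.0005,-0.0005,0,0,0,0.03,0,0.001,-0.0008,0,0,0,0.06,0,0.001,-0.0008,0,0,0,0.06,0,0.001,-0.0008,0,0,0,0.06,0,0.001,-0.0008,0,0,0,0.06],
)

```text
t: 14.23
ee_pos: [0.4694, -0.0036, 0.0688]
ee_rot: [0.002, 0.726, 0.688, -0.001]
contact_force: [-6.4, -6.1, 17.0]
opening: 0.082
gripper_force: 81.6
```

```bash
python3 - <<'E'
from h import *
from station import status
go([.4699,-.0017,.068],4.2)
E
```

```text
t 14.23 pos [ 0.4694 -0.0036  0.0688] yaw -3.13 F [-6.4 -6.1 17. ] M [-1.4   1.47  0.14]
shift [0.0019 0.0004 0.0008] turn [ 0.0004  0.0044 -0.1279]
```

step_arm(
  plan=[0,-0.001,-0.0003,0,0,0,0.03,0,-0.0015,-0.0006,0,0,0,0.06,0,-0.002,-0.0006,0,0,0,0.06,0,-0.002,-0.0006,0,0,0,0.06,0,-0.002,-0.0006,0,0,0,0.06],
)

```text
t: 14.65
ee_pos: [0.4692, -0.0039, 0.0689]
ee_rot: [0.001, 0.746, 0.666, 0.0]
contact_force: [-4.6, -1.0, 14.7]
opening: 0.084
gripper_force: 81.3
```

```bash
python3 - <<'E'
from h import *
from station import status,read_camera
go([.4699,-.0017,.068],4.2)
s=status.state();d=read_camera("wrist");cv2.imwrite("pics/w4.png",cv2.resize(d["color"][190:390,220:420,::-1],None,fx=3,fy=3,interpolation=2))
E
```

```text
t 14.65 pos [ 0.4692 -0.0039  0.0689] yaw -6.48 F [-4.6 -1.  14.7] M [-0.19  1.13  0.38]
shift [0.0022 0.0005 0.0009] turn [ 0.0013  0.0005 -0.1865]
```

View pics/w4.png

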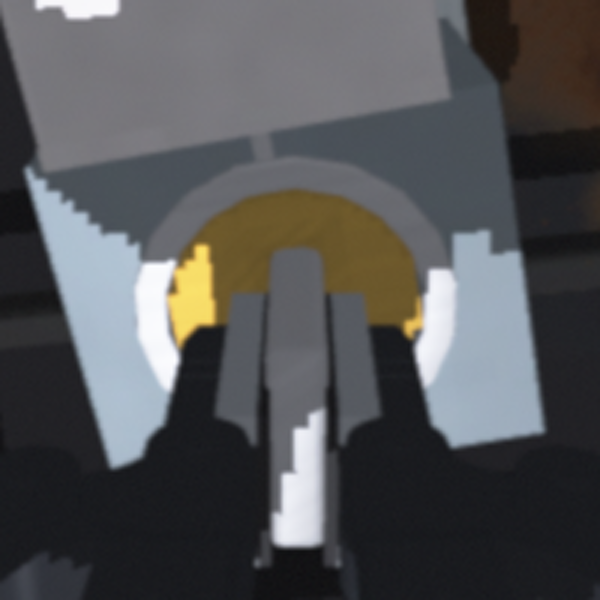

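The key points along the dock's y axis (crop centre (297,300)), the box shows no gap, and the twisting moment rose from 0.14 to 0.38 N m, so the plug is on its stop. Handing in.

```bash
python3 -c "
from station import job_done
print(job_done())"
```

```text
the job is handed in; nothing more can be done
None
```

I handed the job in with the box flush, the square key fully in the lock and turned to its stop, and the gripper holding it at about 80 N; `job_done()` gave no verdict, and I inferred the plug at its stop from the moment rising to 0.38 N m, without a direct reading of plug or bolt.

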